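Close the kiln vent's damper with the damper iron

ROBOT

A 6-joint arm with a two-finger parallel gripper is mounted at the origin on the work surface. World frame = base frame: x ahead of the robot, y to its left, z up, the work surface at z = 0. Lengths are in m, angles in degrees, forces in N, time in s.
With the tool pointing down it reaches from about 0.375 to 0.9 m from the base axis. Payload 3.1 kg.
Tool frame: the origin (TCP) lies at the very end of the fingers, on their centre line; the grasp point (between the pads) lies bot.hold_point_z behind it (bot.hold_point_z is the distance from the TCP to the grasp point, in m); z points along the fingers, y is the line along which they close (so a half turn about z gives the same grasp; the last joint's range is limited). The gripper opens to 87 mm and grips with 3 to 60 N. Pads are 19 mm wide; open, the fingers measure 117 mm over their backs; the gripper's body (75 mm by 190 mm) begins 51 mm behind the grasp point.
Start: joints at [66.606, 30.224, 82.088, -0, 67.689, -10.227], TCP at [0.142, 0.609, 0.223] pointing down, gripper open.
Joint ranges: [-176.69, 176.69], [-43.24, 126.21], [12.49, 139.97], [-82, 262], [0, 151.66], [-163.58, 163.58]. Speed limits (degrees/s): [159.86, 159.86, 180, 180, 180, 180].

INTERFACE

Orientations are given as a 3x3 rotation matrix whose columns are the frame's x, y, z axes.
In Python, from rig import bot gives the robot as it stands.
- The arm moves only by the tool apply_moves, never from a script. Its argument "plan" is one flat list of numbers, 4 for each row, row after row: the shift along the world's x, y, z normalised to -1 to 1, where 1 is 0.05 m, then the turn about the world's z normalised to -1 to 1, where 1 is 10 degrees. A call has 1 to 12 rows; each row shifts and turns the commanded pose from where the row before left it; what a row does not reach is not made up. A row lasts 1/8 s, in which the tool goes at most 62.5 mm and 10.7 degrees, less where a joint would pass 70% of its speed; a pose out of reach is approached as far as the arm can. A call with a number of a shift or a turn outside -1 to 1 is refused whole. A call with a gripper value outside its range is refused whole. "grip" is the closure, from -1 (fully open) to 1 (shut), so that 0 is half open, set as the call begins (left out, the last holds). The fingers move at their own pace and stop on an object; the grip force is fixed at half the most. Time passes only in rows, so rows that do not move let the fingers close. It gives the time, the measured TCP pose, the force, the opening and the grip force at its end, in the units of the state.
- bot.read_state(): the state, without advancing time (a new reading comes with each control period).
- bot.capture(name): name is "scene" or "top"; returns (picture, depth): 420x560x3 uint8, red, green, blue; 420x560 float32, m along the optical axis (not along the pixel's ray), 0 where there is no reading.
- bot.camera_info(name): a dict with "vertical_fov" (degrees; the focal length in pixels is half the picture's height over the tangent of half this angle, whatever the lens; pixels are square), "cx", "cy" (the principal point, pixels), "rvec" (rotation vector, rad) and "tvec" (3), from world to camera coordinates, as OpenCV has them. Camera axes: x right, y down, z forward; pixel columns grow to the right and rows downward; lengths in m; the calibration is good to about 2 mm. A picture is of the moment at which its call begins. camera_info takes no time and is no camera call.
- bot.hand_in(): hands the job in; it is judged then, once.
Trained networks look in the newest picture that a camera, given by its name, has taken for a name from the list of things; names that differ only in an ending like _2 or _b are one class to them, and where a whole thing is asked for, a point or a joint stands for the part that bears it (a point fixed in the world has none). Each returns a list of dicts, best first, with "p" (0 to 1); they miss things now and then, are a little off and sometimes report something else, mostly with a low value. They report only what shows in the picture. A call takes as long as a camera call.
- bot.outline_of(camera, target): "mask" (420x560 bool, what is visible of it) and "xy" ([column, row] as shares, 0 to 1, of the picture: columns of its width, rows of its height, amid what is visible of it).
- bot.pinpoint(camera, target): "xy" ([column, row] as shares, 0 to 1, of the picture: columns of its width, rows of its height: a listed point, or the origin of a listed thing).
The state is a dict: "time_s": time; "joint_positions": joint angles; "qvel": joint speeds; "tau": joint torques, N m; "position": TCP position; "tcp_rot": TCP orientation; "force": force on the tool from outside, world axes, zero at the start; "moment": the same for the moment, N m; "opening": opening from 0.0 (shut) to 1.0 (fully open); "grasp_force": force on a finger pad.
Only numpy, scipy, OpenCV 4.12 (cv2) and the standard library are available. Lean on these libraries where they do the work, as an engineer would, in place of code of your own. Each camera call takes 0.05 s, during which the arm holds its last target. There are 200 camera calls.

TASK

The kiln's vent pipe is hot and the pull of its slide damper is on the far side: take the damper iron from its rest, reach over the pipe, hook the pull from behind, draw the damper home until you feel its stop, and bed it there with a steady pull of about 12 N for a second. Nothing but the iron may touch pipe, gate or damper, and the iron must never press on them with more than 16 N. Then lay the iron back in its rest as you found it, and leave the ware and tools on the table alone.

Things in the scene. Friction and masses are not known exactly. Their poses are not given: they have to be found in the camera images.
- iron: damper iron, 8 mm steel rod with a flat-sided wooden grip 110 long (x), 22 wide (y), 28 high mm; about 0.2 kg. Origin: middle of the grip on the rod's axis, near its balance point; x towards the hook, z up as it lies. The rod runs to x = 170, then bends square down 79 mm: the hook. Behind, it ends in a ball at x = -108. Under load it may shift a few mm in the fingers: grip firmly, 40 N or more
- hook_tip (a point): the lower end of the iron's hook, at (170, 0, -79) mm in the iron's frame
- rest: fixed steel rest, base 220 x 85 mm, origin under its middle on the table, x towards the hook's end. Two 6 mm uprights at x = -80 and +80, each with a notch open upwards, 10 mm wide at the bottom, 38 at the top, 154 mm over the table. The iron lies in both: grip between the uprights (16 mm end play each way), rod axis 125 mm over the table, hook hanging beyond the +x upright
- flue: fixed vent pipe along this frame's y, 80 mm diameter, axis 85 mm over the table; origin on the table under its slide gate, x away from the robot. The gate: two flat dark castings, 110 (x) x 28 (y) mm, top 140 mm over the table. From y = 210 on a fan up to 180 mm high, at y = -130 a bend; hoses run from both to the table's far edge. The damper plate slides in the gate along x
- damper: steel damper plate with its pull, the upright folded end behind the gate, 50 (y) x 5 (x) x 66 mm high. Origin: middle of the top edge of the pull's far (+x) face, 128 mm over the table; the hook bears on that face. Axes as the flue's; slides along x, needs 5 to 6 N, stays where left. Its hidden firm stop lies between x = 63 and 79 mm in the flue's frame: creep and feel for it, 10 mm/s or less
- vase: grey clay vase, 94 mm diameter, 135 high, origin under its centre; leave alone
- bowl: fired clay bowl, 110 mm diameter, 50 high, origin under its centre; leave alone
- rolling_pin: small wooden rolling pin, 48 mm diameter, 280 long along its x, origin under its centre; leave alone
- glaze_jar: glass jar, 60 mm diameter, 85 high, origin under its centre; leave alone
- test_tile: small L-shaped buff clay test tile, 45 x 35 x 62 high, origin under its centre; leave alone
- pinch_pot: small dark clay pot, 58 mm diameter, 42 high, on the far side of the pipe beside the gate, origin under its centre; leave alone
- spoon: white plastic spoon lying on the table, its length along its x; leave alone

How it is judged:
By the outcome, as a careful person would: the job done as asked, in the order asked, and still so for the second after the job is handed in, with the robot touching nothing.
It also fails if it takes over 72 s, if anything falls off the work surface, if the arm or the gripper's body presses on something with over 40 N, if the wrist force passes 120 N, or if a joint passes its speed limit or range.

## Working session

There is one attempt and no reset: what is moved stays moved. The work goes in short steps, Python scripts to look and compute and a tool call to move; the robot and the scene stay as the last step left them, time stands still between calls to the robot, and variables do not carry over. Pictures are saved under pics/ and viewed, at most 10 in all, crops included, and the job is handed in when it is done.

Besides the shell and the picture viewer there is one more tool, called in YAML: its name, and indented under it one key for each argument. apply_moves: Moves the arm, as the interface text tells. Its arguments: {"type":"object","properties":{"plan":{"type":"array","items":{"type":"number"}},"grip":{"type":"number"}},"required":["plan"]}

```bash
mkdir -p pics; cat > h.py <<'E'
from rig import bot
import numpy as np, cv2
def cam(n):
    c=bot.camera_info(n); f=210/np.tan(np.radians(c["vertical_fov"])/2)
    R=cv2.Rodrigues(np.array(c["rvec"],float))[0]; return f,c["cx"],c["cy"],R,np.array(c["tvec"],float).ravel()
def cloud(n,d):
    f,cx,cy,R,t=cam(n); v,u=np.mgrid[0:420,0:560]
    P=np.stack([(u-cx)/f*d,(v-cy)/f*d,d],-1); return (P-t)@R
def ray_z(n,u,v,z):
    f,cx,cy,R,t=cam(n); o=-R.T@t; r=R.T@np.array([(u-cx)/f,(v-cy)/f,1]); return o+r*(z-o[2])/r[2]
E
python3 - <<'E'
from h import *
s=bot.read_state(); print(s["position"],s["force"],s["opening"],bot.hold_point_z,np.round(s["tcp_rot"],3).tolist())
for n in("scene","top"):
    p,d=bot.capture(n); cv2.imwrite(f"pics/{n}0.png",cv2.cvtColor(p,cv2.COLOR_RGB2BGR)); np.save(f"{n}0.npy",d)
    f,cx,cy,R,t=cam(n); print(n,f,cx,cy,-R.T@t, R[2])
    W=cloud(n,d)
    for k in("iron","hook_tip","rest","flue","damper","vase","pinch_pot"):
        for q in bot.pinpoint(n,k)[:2]:
            u,v=q["xy"][0]*560,q["xy"][1]*420
            print(k,round(q["p"],2),round(u),round(v),W[min(int(v),419),min(int(u),559)].round(3),
              ray_z(n,u,v,{"iron":.125,"hook_tip":.046,"damper":.128}.get(k,0)).round(3))
E
```

```text
[0.14203623 0.6078895  0.22155744] [0.21264781 0.34642896 0.28720949] 0.996648002769931 0.0187 [[-0.974, 0.228, -0.001], [0.228, 0.974, -0.002], [0.0, -0.002, -1.0]]
scene 405.4010474441898 282.856425737932 208.73836782325023 [0.92497465 0.58398631 0.9657561 ] [-0.34923528 -0.54833752 -0.75984254]
iron 0.75 244 126 [ 0.471 -0.382  0.137] [ 0.463 -0.394  0.125]
hook_tip 0.67 199 169 [ 0.636 -0.412  0.005] [ 0.647 -0.366  0.046]
rest 0.65 243 157 [ 0.481 -0.379  0.009] [ 0.477 -0.387  0.   ]
flue 0.73 281 251 [0.609 0.084 0.108] [0.57  0.022 0.   ]
damper 0.78 243 240 [0.678 0.007 0.118] [0.681 0.016 0.128]
damper 0.55 324 208 [ 0.385 -0.035  0.029] [0.442 0.034 0.128]
vase 0.57 390 255 [0.925 0.584 0.966] [0.307 0.194 0.   ]
pinch_pot 0.6 263 305 [0.708 0.161 0.042] [0.697 0.143 0.   ]
pinch_pot 0.32 318 228 [0.453 0.033 0.045] [0.429 0.007 0.   ]
top 438.9262094731383 275.6796853472358 212.56817096295367 [ 0.41715487 -0.06286895  1.2975215 ] [ 0.07797712  0.02986607 -0.99650769]
iron 0.58 413 228 [ 0.473 -0.386  0.139] [ 0.473 -0.392  0.125]
hook_tip 0.74 398 171 [ 0.636 -0.366  0.062] [ 0.639 -0.373  0.046]
hook_tip 0.7 205 284 [0.316 0.158 0.135] [0.308 0.173 0.046]
rest 0.79 403 235 [ 0.458 -0.394  0.004] [ 0.457 -0.398  0.   ]
flue 0.59 260 196 [0.561 0.018 0.082] [0.568 0.023 0.   ]
damper 0.68 260 150 [0.706 0.026 0.   ] [0.677 0.016 0.128]
vase 0.68 205 281 [0.327 0.158 0.136] [0.314 0.181 0.   ]
pinch_pot 0.64 291 263 [ 0.372 -0.068  0.048] [ 0.371 -0.07   0.   ]
pinch_pot 0.58 225 151 [0.701 0.134 0.007] [0.701 0.133 0.   ]
```

View pics/scene0.png

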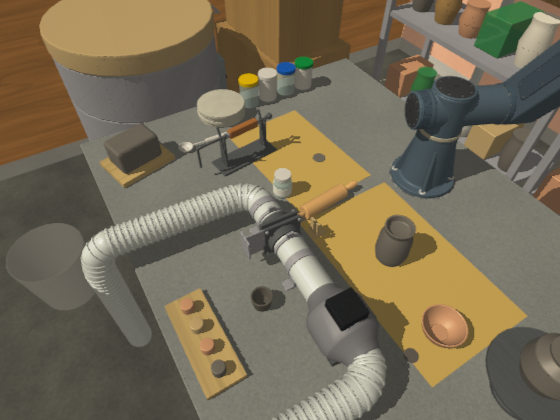

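View pics/top0.png

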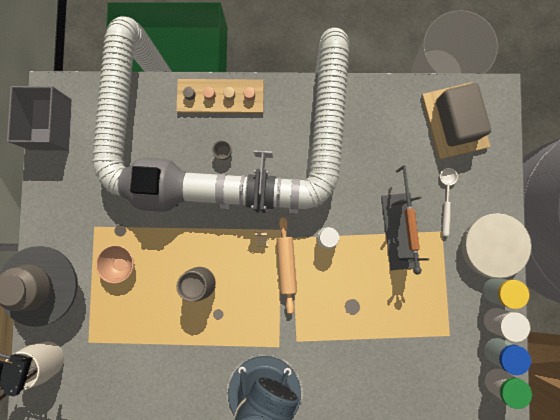

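The scene picture shows the iron in its rest at about (240,130). The gate is at (270,230) with the pull behind it at (250,240), and the pot is at (262,298). In the top picture the iron runs from (404,168) to (417,270), the gate is at (260,190) and the pull at (263,153).

```bash
python3 - <<'E'
from h import *
d={n:np.load(f"{n}0.npy") for n in("scene","top")}; W={n:cloud(n,d[n]) for n in d}
def line(P):
    c=np.median(P,0); vx,vy,x,y=cv2.fitLine(P[:,:2].astype(np.float32),cv2.DIST_HUBER,0,.001,.001).ravel(); 
    return np.round([x,y,np.degrees(np.arctan2(vy,vx))],4)
for n in d:
    bot.capture(n)
    for k in("iron","rest","flue","damper"):
        o=bot.outline_of(n,k)
        if not o: print(n,k,"none"); continue
        m=o[0]["mask"]&(d[n]>0); P=W[n][m]; print(n,k,round(o[0]["p"],2),len(P),P.min(0).round(3),P.max(0).round(3))
        if k=="iron":
            Q=P[(P[:,2]>.11)&(P[:,2]<.15)]; print(" line",line(Q),Q.min(0).round(3),Q.max(0).round(3))
            col=bot.capture(n)[0][m].astype(int); g=P[(col[:,0]-col[:,2]>50)&(P[:,2]>.12)]; print(" grip",len(g),g.mean(0).round(4),g.min(0).round(3),g.max(0).round(3),line(g))
        if k=="damper":
            Q=P[(P[:,2]>.112)&(P[:,2]<.14)&(P[:,0]>.63)]; print(" pull",len(Q),Q.min(0).round(3),Q.max(0).round(3),line(Q) if len(Q)>5 else "")
        if k=="rest":
            for lo,hi in((.142,.158),(.0,.02)):
                Q=P[(P[:,2]>lo)&(P[:,2]<hi)]; print(" rest",lo,len(Q),Q.min(0).round(3) if len(Q) else"",Q.max(0).round(3) if len(Q) else"",cv2.minAreaRect(Q[:,:2].astype(np.float32)) if len(Q)>4 else"")
        if k=="flue":
            for lo,hi in((.118,.128),(.133,.145)):
                Q=P[(P[:,2]>lo)&(P[:,2]<hi)&(P[:,1]<.2)&(P[:,1]>-.1)&(P[:,0]<.72)];print(" flue",lo,len(Q),Q.mean(0).round(3),line(Q),cv2.minAreaRect(Q[:,:2].astype(np.float32)))
for n in d:
  Q=W[n][(d[n]>0)]; Q=Q[(Q[:,0]>.3)&(Q[:,0]<.85)&(Q[:,1]<-.42)&(Q[:,1]>-.7)&(Q[:,2]>.03)]; print(n,"right side",Q.min(0).round(3),Q.max(0).round(3)); 
E
cat > crop.py <<'E'
import cv2
a=cv2.imread("pics/top0.png"); b=cv2.imread("pics/scene0.png")
c=[cv2.resize(x,(390,390),interpolation=cv2.INTER_CUBIC) for x in (a[130:220,215:305],a[155:285,350:480])]
c2=[cv2.resize(x,(390,200),interpolation=cv2.INTER_CUBIC) for x in (b[195:275,210:366],b[95:180,170:336])]
cv2.imwrite("pics/crop0.png",cv2.vconcat([cv2.hconcat(c),cv2.hconcat(c2)]))
E
python3 crop.py
```

```text
scene iron 0.72 472 [ 0.333 -0.561  0.001] [ 0.645 -0.362  0.145]
 line [ 0.491  -0.3801  4.8398] [ 0.358 -0.41   0.111] [ 0.644 -0.364  0.145]
 grip 249 [ 0.4742 -0.3825  0.1347] [ 0.419 -0.4    0.12 ] [ 0.526 -0.37   0.145] [ 0.4745 -0.3816  5.7722]
scene rest 0.86 1427 [ 0.309 -0.525 -0.005] [ 0.586 -0.333  0.15 ]
 rest 0.142 8 [ 0.391 -0.397  0.142] [ 0.556 -0.357  0.15 ] ((0.4733544588088989, -0.3849181830883026), (0.16209781169891357, 0.03969687968492508), 5.536367416381836)
 rest 0.0 1071 [ 0.309 -0.525  0.   ] [ 0.586 -0.333  0.02 ] ((0.44355836510658264, -0.4256438612937927), (0.2930009365081787, 0.16081678867340088), 7.734823226928711)
scene flue 0.64 19630 [ 0.452 -0.965 -0.756] [1.166 0.491 0.183]
 flue 0.118 1348 [0.578 0.073 0.124] [5.79600e-01 7.36000e-02 8.93249e+01] ((0.5722953677177429, 0.05004709213972092), (0.10703276097774506, 0.2996056079864502), 0.02128172107040882)
 flue 0.133 434 [0.574 0.018 0.139] [ 0.5735  0.0182 -8.2381] ((0.5725324749946594, 0.016047842800617218), (0.09385425597429276, 0.10146382451057434), 45.675594329833984)
scene damper 0.59 414 [ 0.6
[... 741 characters left out ...]
93), 5.529444694519043)
top flue 0.68 17478 [ 0.511 -0.336 -0.759] [1.426 0.86  0.185]
 flue 0.118 1533 [0.572 0.053 0.123] [5.72000e-01 5.26000e-02 8.69461e+01] ((0.5766335129737854, 0.04997395724058151), (0.3040282726287842, 0.10270849615335464), 77.32003021240234)
 flue 0.133 383 [0.569 0.017 0.139] [  0.5828   0.0149 -10.5849] ((0.5694268345832825, 0.016410179436206818), (0.09135247021913528, 0.09802564978599548), 45.7364616394043)
top damper 0.8 228 [ 0.56  -0.013 -0.002] [0.706 0.047 0.139]
 pull 82 [ 0.631 -0.012  0.112] [0.678 0.036 0.133] [ 0.6564  0.0116 -3.2982]
scene right side [ 0.301 -0.7    0.03 ] [ 0.85  -0.42   0.155]
top right side [ 0.3  -0.7   0.03] [ 0.85  -0.422  0.153]
```

View pics/crop0.png

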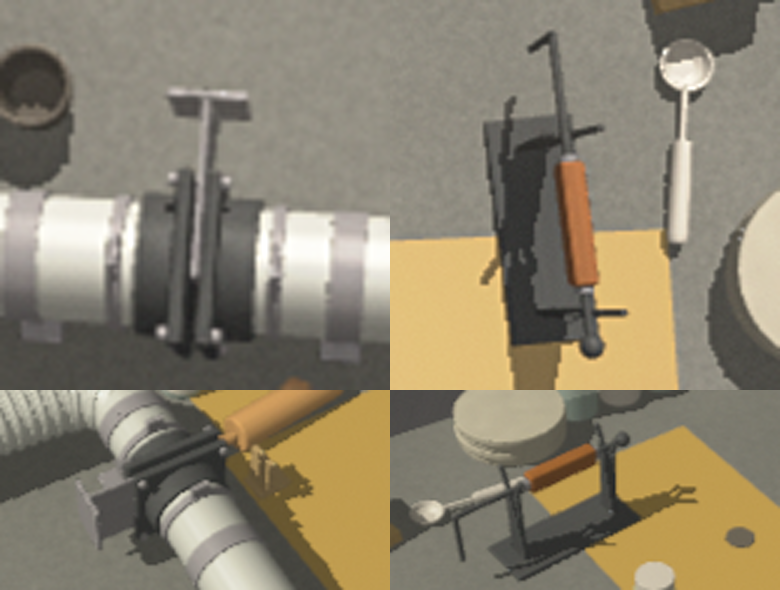

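The crop shows the T-shaped pull at about (208,103) behind the gate, and the iron lying in both notches with its hook hanging down at the far end. Next I'll fit the flue yaw and pull precisely and work out the approach.

```bash
python3 - <<'E'
from h import *
from scipy.optimize import least_squares
for n in("scene","top"):
    d=np.load(f"{n}0.npy"); P=cloud(n,d)[d>0]
    Q=P[(P[:,0]>.5)&(P[:,0]<.64)&(P[:,1]>.06)&(P[:,1]<.19)&(P[:,2]>.07)&(P[:,2]<.135)]
    r=least_squares(lambda p:np.hypot((Q[:,0]-p[0]-p[1]*(Q[:,1]-.015))*np.cos(np.arctan(p[1])),Q[:,2]-p[2])-p[3],[.57,0,.085,.04],loss="soft_l1",f_scale=.002)
    print(n,len(Q),r.x.round(4),"yaw",-np.degrees(np.arctan(r.x[1])))
    for lo in(.1,.116):
        Q=P[(P[:,0]>.655)&(P[:,0]<.72)&(P[:,1]>-.04)&(P[:,1]<.07)&(P[:,2]>lo)&(P[:,2]<.14)]
        print(" pull",len(Q),Q.mean(0).round(4),cv2.minAreaRect(Q[:,:2].astype(np.float32)),Q.min(0).round(4),Q.max(0).round(4))
        print(np.round(Q[np.argsort(Q[:,1])],3).tolist()[::max(1,len(Q)//25)])
    Q=P[(P[:,0]>.625)&(P[:,0]<.66)&(abs(P[:,1]-.013)<.02)&(P[:,2]>.105)&(P[:,2]<.135)]; print(" stem",Q.mean(0).round(4))
    Q=P[(P[:,0]>.3)&(P[:,0]<.8)&(P[:,1]<.19)&(P[:,1]>-.7)&(P[:,2]>.15)&(P[:,2]<.6)]; print(" tall",len(Q), Q.max(0) if len(Q) else"")
E
```

```text
scene 1473 [0.5724 0.0421 0.0858 0.0405] yaw -2.4133793857390105
 pull 130 [0.672  0.0139 0.1187] ((0.6667835116386414, 0.012545278295874596), (0.049547530710697174, 0.023650959134101868), 86.3640365600586) [ 0.6551 -0.0129  0.1001] [0.6796 0.0368 0.1323]
[[0.676, -0.013, 0.111], [0.677, -0.01, 0.124], [0.677, -0.007, 0.101], [0.677, -0.005, 0.12], [0.676, 0.001, 0.131], [0.678, 0.003, 0.122], [0.678, 0.007, 0.114], [0.663, 0.009, 0.128], [0.677, 0.011, 0.104], [0.673, 0.011, 0.128], [0.657, 0.012, 0.105], [0.666, 0.012, 0.12], [0.661, 0.013, 0.104], [0.66, 0.013, 0.122], [0.655, 0.014, 0.101], [0.667, 0.014, 0.114], [0.667, 0.014, 0.118], [0.667, 0.015, 0.128], [0.667, 0.018, 0.106], [0.675, 0.02, 0.127], [0.677, 0.024, 0.129], [0.68, 0.029, 0.127], [0.675, 0.031, 0.127], [0.676, 0.033, 0.126], [0.678, 0.035, 0.111], [0.678, 0.036, 0.126]]
 pull 79 [0.6723 0.0139 0.1256] ((0.6668016314506531, 0.013563491404056549), (0.0475984551012516, 0.023568712174892426), 86.03934478759766) [ 0.6551 -0.0109  0.1169] [0.6796 0.0368 0.1323]
[[0.676, -0.011, 0.13], [0.677, -0.009, 0.129], [0.672, -0
[... 1760 characters left out ...]
13], [0.672, -0.012, 0.12], [0.673, -0.01, 0.126], [0.675, -0.007, 0.128], [0.672, -0.007, 0.118], [0.676, -0.004, 0.127], [0.673, -0.002, 0.128], [0.672, -0.001, 0.119], [0.676, 0.001, 0.127], [0.672, 0.004, 0.131], [0.671, 0.004, 0.122], [0.672, 0.006, 0.13], [0.675, 0.009, 0.129], [0.672, 0.01, 0.12], [0.656, 0.012, 0.128], [0.665, 0.012, 0.126], [0.673, 0.012, 0.126], [0.676, 0.012, 0.126], [0.675, 0.015, 0.13], [0.673, 0.017, 0.127], [0.673, 0.02, 0.125], [0.672, 0.023, 0.128], [0.675, 0.025, 0.129], [0.675, 0.028, 0.13], [0.678, 0.028, 0.128], [0.672, 0.031, 0.127], [0.675, 0.034, 0.129], [0.674, 0.034, 0.121]]
 stem [0.6421 0.0129 0.1251]
 tall 32 [ 0.553136   -0.35164207  0.1589175 ]
```

apply_moves:
  plan: [0.85, -0.7, 0.23, 0.27, 0.85, -0.7, 0.23, 0.27, 0.85, -0.7, 0.23, 0.27, 0.85, -0.7, 0.23, 0.27, 0.85, -0.7, 0.23, 0.27, 0.85, -0.7, 0.23, 0.27, 0.85, -0.7, 0.23, 0.27, 0.04, -1, 0, 0, 0.04, -1, 0, 0, 0.04, -1, 0, 0, 0.04, -1, 0, 0, 0.04, -1, 0, 0]
  grip: -1

```text
time_s: 2.9
position: [0.4498, 0.112, 0.3033]
tcp_rot: [[-0.995, -0.1, 0.001], [-0.1, 0.995, -0.0], [-0.001, -0.0, -1.0]]
force: [0.3, -0.2, -0.0]
opening: 1.002
grasp_force: 0.0
```

apply_moves:
  plan: [0.045, -1, -0.05, 0, 0.045, -1, -0.05, 0, 0.045, -1, -0.05, 0, 0.045, -1, -0.05, 0, 0.045, -1, -0.05, 0, 0.045, -1, -0.05, 0, 0.045, -1, -0.05, 0, 0.045, -1, -0.05, 0, 0.045, -1, -0.05, 0, 0.045, -0.95, -0.05, 0, 0, 0, 0, 0]

```text
time_s: 4.28
position: [0.4721, -0.3877, 0.2774]
tcp_rot: [[-0.995, -0.096, 0.0], [-0.096, 0.995, -0.001], [-0.0, -0.001, -1.0]]
force: [-0.1, 0.7, -0.2]
opening: 1.001
grasp_force: 0.0
```

```bash
python3 - <<'E'
from h import *
s=bot.read_state(); print(s["position"],s["force"],np.degrees(np.arctan2(s["tcp_rot"][1][1],s["tcp_rot"][0][1])),s["joint_positions"])
p,d=bot.capture("scene"); cv2.imwrite("pics/scene1.png",cv2.cvtColor(p,cv2.COLOR_RGB2BGR))
E
```

```text
[ 0.47205953 -0.38768492  0.27740507] [-0.06052174  0.70322542 -0.23778686] 95.51775109101675 [-4.98467396e+01  2.59066850e+01  8.05254023e+01 -3.65706495e-02
  7.34946768e+01 -1.45354132e+02]
```

View pics/scene1.png

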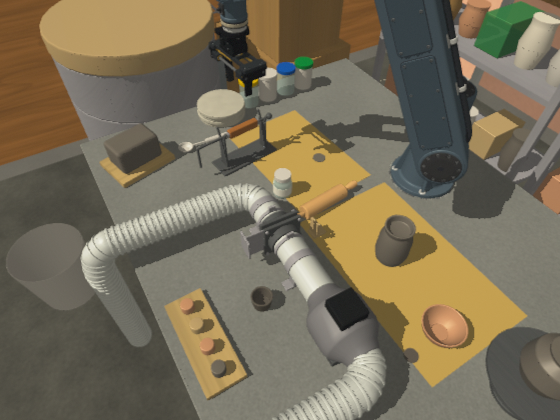

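The gripper stands over the iron's grip, seen at (238,70) above (243,127).

apply_moves:
  plan: [0, 0.05, -0.8, 0.04, 0, 0, -0.8, 0, 0, 0, -0.8, 0, 0, 0, -0.6, 0, 0, 0, -0.4, 0, 0, 0, 0, 0, 0, 0, 0, 0]

```text
time_s: 5.2
position: [0.4729, -0.3812, 0.1091]
tcp_rot: [[-0.994, -0.108, 0.001], [-0.108, 0.994, -0.001], [-0.001, -0.001, -1.0]]
force: [0.8, -0.8, 0.8]
opening: 1.005
grasp_force: 0.0
```

apply_moves:
  plan: [0, 0, 0, 0, 0, 0, 0, 0, 0, 0, 0, 0, 0, 0, 0, 0, 0, 0, 0, 0, 0, 0, 0, 0]
  grip: 1

```text
time_s: 5.95
position: [0.4723, -0.3815, 0.108]
tcp_rot: [[-0.994, -0.107, 0.0], [-0.107, 0.994, -0.0], [0.0, -0.0, -1.0]]
force: [0.1, -0.0, 0.3]
opening: 0.405
grasp_force: 0.4
```

apply_moves:
  plan: [0, -0.06, 0, 0, 0, 0, 0, 0, 0, 0, 0, 0, 0, 0, 0, 0, 0, 0, 0, 0, 0, 0, 0, 0]

```text
time_s: 6.7
position: [0.4727, -0.3854, 0.1082]
tcp_rot: [[-0.994, -0.107, 0.001], [-0.107, 0.994, -0.002], [-0.001, -0.002, -1.0]]
force: [0.2, -4.7, -1.6]
opening: 0.251
grasp_force: 30.0
```

apply_moves:
  plan: [0, -0.02, 0.1, 0, 0, 0, 0.3, 0, 0, 0, 0.5, 0, 0, 0, 0.7, 0, 0, 0, 0.7, 0, 0, 0, 0.7, 0, 0, 0, 0, 0, 0, 0, 0, 0]

```text
time_s: 7.7
position: [0.4715, -0.384, 0.2572]
tcp_rot: [[-0.994, -0.107, -0.002], [-0.107, 0.994, 0.003], [0.001, 0.003, -1.0]]
force: [-0.1, 0.3, -2.0]
opening: 0.248
grasp_force: 30.0
```

```bash
cat > iron.py <<'E'
from h import *
def look(tag):
    s=bot.read_state(); R=np.array(s["tcp_rot"]); p=np.array(s["position"]); g=p-bot.hold_point_z*R[:,2]
    print("pos",p.round(4),"F",np.round(s["force"],2),"yaw",round(np.degrees(np.arctan2(R[1,1],R[0,1]))-90,2),"grip",s["grasp_force"],"hold",g.round(4),"t",s["time_s"])
    for n in("scene","top"):
        im,d=bot.capture(n); cv2.imwrite(f"pics/{n}_{tag}.png",cv2.cvtColor(im,cv2.COLOR_RGB2BGR)); W=cloud(n,d)
        o=bot.outline_of(n,"iron"); q=bot.pinpoint(n,"hook_tip")
        if o:
            m=o[0]["mask"]&(d>0); P=W[m]; P=P[(abs(P[:,2]-g[2])<.04)&(np.hypot(P[:,0]-g[0],P[:,1]-g[1])<.2)]
            P=P[(P[:,0]>g[0]+.06)]
            if len(P)>8:
                l=cv2.fitLine(P.astype(np.float32),cv2.DIST_HUBER,0,.001,.001).ravel(); v=l[:3]*np.sign(l[0]); 
                print(n,"rod",len(P),"yaw",np.degrees(np.arctan2(v[1],v[0])).round(2),"pitch",np.degrees(np.arcsin(v[2])).round(2),"at",l[3:].round(4),"max",P.max(0).round(4))
        for k in q[:2]:
            u,v=k["xy"][0]*560,k["xy"][1]*420; print(n,"tip",round(k["p"],2),round(u),round(v),ray_z(n,u,v,g[2]-.079).round(4))
E
python3 -c "
import iron; iron.look('lift')"
```

```text
pos [ 0.4715 -0.384   0.2572] F [-0.13  0.3  -2.03] yaw 6.13 grip 29.957929286174476 hold [ 0.4715 -0.384   0.2759] t 7.7
scene rod 124 yaw 5.05 pitch -4.19 at [ 0.5954 -0.3679  0.2746] max [ 0.6428 -0.3591  0.2812]
scene tip 0.86 195 129 [ 0.6335 -0.373   0.1969]
top rod 172 yaw 6.97 pitch -1.65 at [ 0.5998 -0.3684  0.2747] max [ 0.6401 -0.3606  0.2819]
top tip 0.71 406 164 [ 0.6304 -0.3566  0.1969]
```

apply_moves:
  plan: [0.13, 0.4, 0, -0.09, 0.13, 0.8, 0, -0.09, 0.13, 0.8, 0, -0.09, 0.13, 0.8, 0, -0.09, 0.13, 0.8, 0, -0.09, 0.13, 0.8, 0, -0.09, 0.13, 0.8, 0, -0.09, 0.13, 0.8, 0, -0.09, 0.13, 0.8, 0, -0.09, 0.13, 0.8, 0, -0.08, 0, 0.5, 0, 0, 0, 0, 0, 0]

```text
time_s: 9.5
position: [0.5369, 0.0213, 0.2576]
tcp_rot: [[-0.999, 0.045, -0.001], [0.045, 0.999, 0.0], [0.001, 0.0, -1.0]]
force: [0.8, -0.5, -2.3]
opening: 0.252
grasp_force: 30.0
```

apply_moves:
  plan: [0, 0, 0, 0, 0, 0, 0, 0]

```text
time_s: 9.75
position: [0.5374, 0.0185, 0.2579]
tcp_rot: [[-0.999, 0.05, -0.0], [0.05, 0.999, -0.0], [0.0, -0.0, -1.0]]
force: [-0.3, 0.5, -1.5]
opening: 0.252
grasp_force: 30.0
```

```bash
python3 -c "
import iron; iron.look('over')"
```

```text
pos [0.5374 0.0185 0.2579] F [-0.33  0.51 -1.51] yaw -2.84 grip 29.957974324934185 hold [0.5374 0.0185 0.2766] t 9.75
scene rod 75 yaw -1.91 pitch -3.83 at [0.6377 0.0157 0.2762] max [0.7091 0.0188 0.2805]
scene tip 0.82 230 222 [0.7032 0.0008 0.1976]
top rod 101 yaw -3.42 pitch -1.61 at [0.6701 0.0127 0.2782] max [0.7054 0.0172 0.2831]
top tip 0.7 261 135 [0.7015 0.0112 0.1976]
```

View pics/scene_over.png

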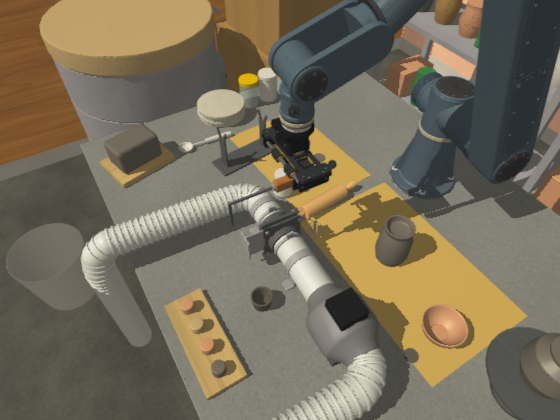

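The iron now passes over the gate, with its hook at (230,205) hanging beyond the pull at (250,243). I'll descend behind the pull.

apply_moves:
  plan: [0, 0, -0.4, 0, 0, 0, -0.5, 0, 0, 0, -0.5, 0, 0, 0, -0.4, 0, 0, 0, -0.25, 0, 0, 0, -0.1, 0, 0, 0, 0, 0, 0, 0, 0, 0]

```text
time_s: 11.05
position: [0.538, 0.0195, 0.1513]
tcp_rot: [[-0.999, 0.048, 0.002], [0.048, 0.999, -0.0], [-0.002, -0.0, -1.0]]
force: [1.0, -0.8, -2.0]
opening: 0.245
grasp_force: 30.0
```

```bash
python3 -c "
import iron; iron.look('down')
import cv2
a=cv2.imread('pics/scene_down.png')[180:280,180:330];b=cv2.imread('pics/top_down.png')[120:220,190:340]
cv2.imwrite('pics/c_down.png',cv2.vconcat([cv2.resize(x,(450,300),interpolation=cv2.INTER_CUBIC) for x in(a,b)]))"
```

```text
pos [0.538  0.0195 0.1513] F [ 0.96 -0.82 -1.96] yaw -2.76 grip 29.95819916948676 hold [0.5379 0.0195 0.17  ] t 11.05
scene rod 162 yaw -2.17 pitch -1.2 at [0.6431 0.0157 0.1715] max [0.7104 0.0209 0.1757]
scene tip 0.73 233 252 [0.7113 0.0112 0.091 ]
top rod 95 yaw -3.17 pitch -0.64 at [0.6598 0.0143 0.1717] max [0.7063 0.0195 0.1765]
top tip 0.66 261 142 [0.7087 0.0165 0.091 ]
top tip 0.31 261 200 [0.5467 0.0151 0.091 ]
```

View pics/c_down.png

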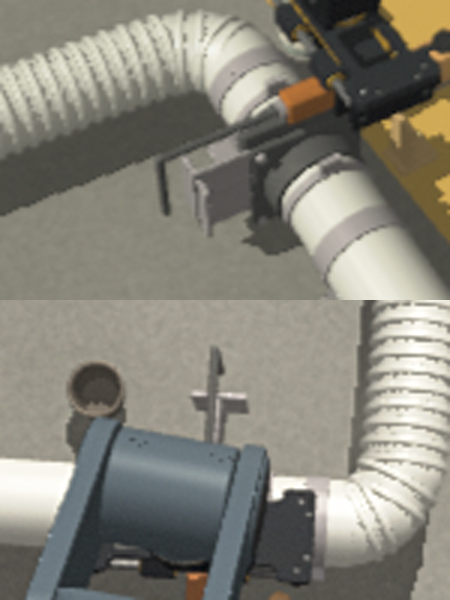

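apply_moves:
  plan: [-0.025, 0.001, 0, 0, -0.025, 0.001, 0, 0, -0.025, 0.001, 0, 0, -0.025, 0.001, 0, 0, -0.025, 0.001, 0, 0, -0.025, 0.001, 0, 0, -0.025, 0.001, 0, 0, -0.025, 0.001, 0, 0, -0.025, 0.001, 0, 0, -0.025, 0.001, 0, 0, -0.025, 0.001, 0, 0, -0.025, 0.001, 0, 0]

```text
time_s: 12.85
position: [0.5222, 0.0202, 0.1505]
tcp_rot: [[-0.999, 0.048, -0.0], [0.048, 0.999, 0.0], [0.0, 0.0, -1.0]]
force: [-0.0, -0.0, -2.6]
opening: 0.248
grasp_force: 30.0
```

apply_moves:
  plan: [-0.025, 0.001, 0, 0, -0.025, 0.001, 0, 0, -0.025, 0.001, 0, 0, -0.025, 0.001, 0, 0, -0.025, 0.001, 0, 0, -0.025, 0.001, 0, 0]

```text
time_s: 13.6
position: [0.5147, 0.0205, 0.1506]
tcp_rot: [[-0.999, 0.048, -0.0], [0.048, 0.999, -0.0], [0.0, -0.0, -1.0]]
force: [0.3, 0.3, -2.0]
opening: 0.25
grasp_force: 30.0
```

apply_moves:
  plan: [-0.025, 0.001, 0, 0, -0.025, 0.001, 0, 0, -0.025, 0.001, 0, 0, -0.025, 0.001, 0, 0]

```text
time_s: 14.1
position: [0.5121, 0.0203, 0.1511]
tcp_rot: [[-0.999, 0.048, 0.005], [0.048, 0.999, -0.001], [-0.005, -0.0, -1.0]]
force: [5.0, -0.8, -4.3]
opening: 0.249
grasp_force: 30.0
```

apply_moves:
  plan: [-0.025, 0.001, 0, 0, -0.025, 0.001, 0, 0, -0.025, 0.001, 0, 0, -0.025, 0.001, 0, 0]

```text
time_s: 14.6
position: [0.5071, 0.0205, 0.1511]
tcp_rot: [[-0.999, 0.048, 0.005], [0.048, 0.999, -0.001], [-0.005, -0.0, -1.0]]
force: [5.3, 0.6, -3.9]
opening: 0.255
grasp_force: 30.0
```

apply_moves:
  plan: [-0.025, 0.001, 0, 0, -0.025, 0.001, 0, 0, -0.025, 0.001, 0, 0, -0.025, 0.001, 0, 0]

```text
time_s: 15.1
position: [0.5021, 0.0207, 0.151]
tcp_rot: [[-0.999, 0.048, 0.005], [0.048, 0.999, -0.001], [-0.005, -0.0, -1.0]]
force: [4.8, -0.0, -4.6]
opening: 0.248
grasp_force: 30.0
```

```bash
python3 -c "
import iron; iron.look('pull')
import cv2
a=cv2.imread('pics/scene_pull.png')[180:280,180:330];b=cv2.imread('pics/top_pull.png')[120:220,190:340]
cv2.imwrite('pics/c_pull.png',cv2.vconcat([cv2.resize(x,(450,300),interpolation=cv2.INTER_CUBIC) for x in(a,b)]))"
```

```text
pos [0.5021 0.0207 0.151 ] F [ 4.78 -0.03 -4.58] yaw -2.78 grip 29.959873594343662 hold [0.502  0.0207 0.1697] t 15.1
scene rod 163 yaw -2.94 pitch -1.89 at [0.6202 0.0169 0.1702] max [0.6743 0.0218 0.1765]
scene tip 0.83 247 244 [0.6679 0.0092 0.0907]
top rod 63 yaw -3.35 pitch -1.09 at [0.6333 0.0148 0.1723] max [0.6685 0.0182 0.1769]
top tip 0.38 225 152 [0.6787 0.1172 0.0907]
```

View pics/c_pull.png

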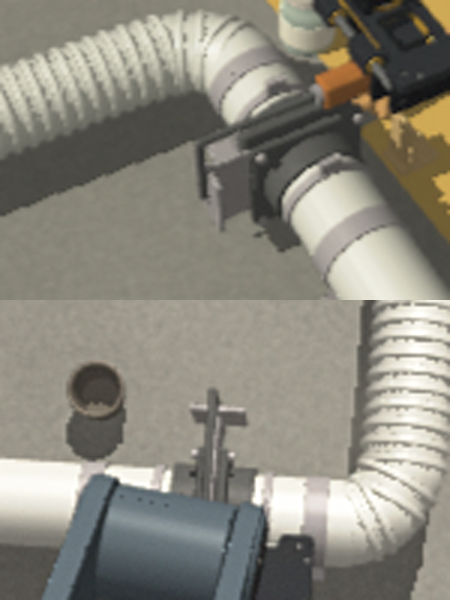

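The hook bears on the pull at (205,170) in the upper crop, and the damper is following it. I'll keep creeping.

apply_moves:
  plan: [-0.025, 0.001, 0, 0, -0.025, 0.001, 0, 0, -0.025, 0.001, 0, 0, -0.025, 0.001, 0, 0]

```text
time_s: 15.9
position: [0.4967, 0.021, 0.151]
tcp_rot: [[-0.999, 0.048, 0.004], [0.048, 0.999, -0.001], [-0.004, -0.0, -1.0]]
force: [5.8, -0.4, -3.4]
opening: 0.247
grasp_force: 30.0
```

apply_moves:
  plan: [-0.02, 0.001, 0, 0, -0.02, 0.001, 0, 0, -0.02, 0.001, 0, 0]

```text
time_s: 16.27
position: [0.4937, 0.0211, 0.151]
tcp_rot: [[-0.999, 0.048, 0.004], [0.048, 0.999, -0.001], [-0.004, -0.0, -1.0]]
force: [4.9, 0.1, -3.9]
opening: 0.246
grasp_force: 30.0
```

apply_moves:
  plan: [-0.02, 0.001, 0, 0, -0.02, 0.001, 0, 0]

```text
time_s: 16.52
position: [0.4917, 0.0212, 0.151]
tcp_rot: [[-0.999, 0.048, 0.004], [0.048, 0.999, -0.001], [-0.004, -0.0, -1.0]]
force: [5.7, 0.2, -4.2]
opening: 0.246
grasp_force: 30.0
```

apply_moves:
  plan: [-0.02, 0.001, 0, 0, -0.02, 0.001, 0, 0]

```text
time_s: 16.77
position: [0.4897, 0.0213, 0.151]
tcp_rot: [[-0.999, 0.048, 0.004], [0.048, 0.999, -0.001], [-0.004, -0.0, -1.0]]
force: [5.0, -0.1, -4.1]
opening: 0.247
grasp_force: 30.0
```

apply_moves:
  plan: [-0.02, 0.001, 0, 0, -0.02, 0.001, 0, 0]

```text
time_s: 17.02
position: [0.4877, 0.0214, 0.151]
tcp_rot: [[-0.999, 0.048, 0.004], [0.048, 0.999, -0.001], [-0.004, -0.0, -1.0]]
force: [5.1, -0.6, -4.8]
opening: 0.251
grasp_force: 30.0
```

apply_moves:
  plan: [-0.02, 0.001, 0, 0, -0.02, 0.001, 0, 0]

```text
time_s: 17.27
position: [0.4858, 0.0215, 0.151]
tcp_rot: [[-0.999, 0.048, 0.004], [0.048, 0.999, -0.001], [-0.004, -0.0, -1.0]]
force: [5.7, -0.3, -4.6]
opening: 0.25
grasp_force: 30.0
```

apply_moves:
  plan: [-0.02, 0.001, 0, 0, -0.01, 0.001, 0, 0]

```text
time_s: 17.52
position: [0.4842, 0.0216, 0.151]
tcp_rot: [[-0.999, 0.048, 0.004], [0.048, 0.999, -0.001], [-0.004, -0.0, -1.0]]
force: [5.4, 0.6, -4.2]
opening: 0.251
grasp_force: 30.0
```

apply_moves:
  plan: [-0.02, 0.001, 0, 0, -0.01, 0.001, 0, 0]

```text
time_s: 17.77
position: [0.4827, 0.0217, 0.151]
tcp_rot: [[-0.999, 0.048, 0.004], [0.048, 0.999, -0.001], [-0.004, -0.0, -1.0]]
force: [6.0, 0.2, -3.5]
opening: 0.249
grasp_force: 30.0
```

apply_moves:
  plan: [-0.02, 0.001, 0, 0, -0.02, 0.001, 0, 0]

```text
time_s: 18.02
position: [0.4808, 0.0218, 0.151]
tcp_rot: [[-0.999, 0.048, 0.004], [0.048, 0.999, -0.001], [-0.004, -0.0, -1.0]]
force: [5.5, -0.1, -4.3]
opening: 0.247
grasp_force: 30.0
```

apply_moves:
  plan: [-0.015, 0.001, 0, 0]

```text
time_s: 18.15
position: [0.48, 0.0219, 0.151]
tcp_rot: [[-0.999, 0.048, 0.004], [0.048, 0.999, -0.001], [-0.004, -0.0, -1.0]]
force: [5.7, -0.1, -4.0]
opening: 0.25
grasp_force: 30.0
```

apply_moves:
  plan: [-0.015, 0.001, 0, 0]

```text
time_s: 18.27
position: [0.4793, 0.0219, 0.151]
tcp_rot: [[-0.999, 0.048, 0.004], [0.048, 0.999, -0.001], [-0.004, -0.0, -1.0]]
force: [4.2, 0.4, -4.0]
opening: 0.25
grasp_force: 30.0
```

apply_moves:
  plan: [-0.02, 0.001, 0, 0, -0.02, 0.001, 0, 0]

```text
time_s: 18.52
position: [0.4773, 0.022, 0.151]
tcp_rot: [[-0.999, 0.048, 0.004], [0.048, 0.999, -0.001], [-0.004, -0.0, -1.0]]
force: [5.2, -0.9, -3.6]
opening: 0.247
grasp_force: 30.0
```

apply_moves:
  plan: [-0.015, 0.001, 0, 0]

```text
time_s: 18.65
position: [0.4765, 0.0221, 0.151]
tcp_rot: [[-0.999, 0.048, 0.004], [0.048, 0.999, -0.001], [-0.004, -0.0, -1.0]]
force: [5.8, 0.5, -3.6]
opening: 0.25
grasp_force: 30.0
```

apply_moves:
  plan: [-0.015, 0.001, 0, 0]

```text
time_s: 18.77
position: [0.4758, 0.0221, 0.151]
tcp_rot: [[-0.999, 0.048, 0.004], [0.048, 0.999, -0.001], [-0.004, -0.0, -1.0]]
force: [4.0, -0.8, -4.1]
opening: 0.248
grasp_force: 30.0
```

apply_moves:
  plan: [-0.015, 0.001, 0, 0, -0.015, 0.001, 0, 0]

```text
time_s: 19.02
position: [0.4743, 0.0222, 0.151]
tcp_rot: [[-0.999, 0.048, 0.004], [0.048, 0.999, -0.001], [-0.004, -0.0, -1.0]]
force: [5.2, -0.0, -4.2]
opening: 0.249
grasp_force: 30.0
```

apply_moves:
  plan: [-0.015, 0.001, 0, 0]

```text
time_s: 19.15
position: [0.4735, 0.0222, 0.151]
tcp_rot: [[-0.999, 0.048, 0.004], [0.048, 0.999, -0.001], [-0.004, -0.0, -1.0]]
force: [5.4, -0.0, -4.1]
opening: 0.255
grasp_force: 30.0
```

apply_moves:
  plan: [-0.015, 0.001, 0, 0]

```text
time_s: 19.27
position: [0.4728, 0.0223, 0.151]
tcp_rot: [[-0.999, 0.048, 0.004], [0.048, 0.999, -0.001], [-0.004, -0.0, -1.0]]
force: [4.9, -0.5, -4.0]
opening: 0.25
grasp_force: 30.0
```

apply_moves:
  plan: [-0.015, 0.001, 0, 0, -0.015, 0.001, 0, 0]

```text
time_s: 19.52
position: [0.4727, 0.0222, 0.1512]
tcp_rot: [[-0.999, 0.049, 0.007], [0.049, 0.999, -0.001], [-0.007, -0.001, -1.0]]
force: [8.3, 0.8, -6.4]
opening: 0.253
grasp_force: 30.0
```

apply_moves:
  plan: [-0.015, 0.001, 0, 0]

```text
time_s: 19.65
position: [0.4728, 0.0221, 0.1513]
tcp_rot: [[-0.999, 0.049, 0.009], [0.049, 0.999, -0.001], [-0.009, -0.001, -1.0]]
force: [9.4, 0.1, -7.5]
opening: 0.247
grasp_force: 30.0
```

apply_moves:
  plan: [-0.015, 0.001, 0, 0]

```text
time_s: 19.77
position: [0.4727, 0.0221, 0.1514]
tcp_rot: [[-0.999, 0.049, 0.011], [0.049, 0.999, -0.001], [-0.011, -0.001, -1.0]]
force: [10.8, 0.6, -7.9]
opening: 0.246
grasp_force: 30.0
```

apply_moves:
  plan: [-0.01, 0, -0.01, 0]

```text
time_s: 19.9
position: [0.4727, 0.022, 0.151]
tcp_rot: [[-0.999, 0.049, 0.011], [0.049, 0.999, -0.001], [-0.011, -0.001, -1.0]]
force: [10.1, 0.5, -6.3]
opening: 0.25
grasp_force: 30.0
```

apply_moves:
  plan: [0, 0, 0, 0]

```text
time_s: 20.02
position: [0.4727, 0.022, 0.151]
tcp_rot: [[-0.999, 0.049, 0.011], [0.048, 0.999, -0.001], [-0.011, -0.001, -1.0]]
force: [10.1, 0.3, -6.4]
opening: 0.252
grasp_force: 30.0
```

apply_moves:
  plan: [-0.018, 0, 0, 0]

```text
time_s: 20.15
position: [0.4727, 0.0219, 0.1512]
tcp_rot: [[-0.999, 0.049, 0.013], [0.049, 0.999, -0.002], [-0.013, -0.001, -1.0]]
force: [12.7, 1.0, -7.7]
opening: 0.249
grasp_force: 30.0
```

apply_moves:
  plan: [0, 0, 0, 0]

```text
time_s: 20.27
position: [0.4727, 0.0219, 0.1512]
tcp_rot: [[-0.999, 0.049, 0.013], [0.049, 0.999, -0.002], [-0.013, -0.001, -1.0]]
force: [12.2, 1.4, -6.6]
opening: 0.251
grasp_force: 30.0
```

apply_moves:
  plan: [0, 0, 0, 0, 0, 0, 0, 0, 0, 0, 0, 0, 0, 0, 0, 0, 0, 0, 0, 0]

```text
time_s: 20.9
position: [0.4726, 0.0219, 0.1512]
tcp_rot: [[-0.999, 0.049, 0.013], [0.049, 0.999, -0.002], [-0.013, -0.001, -1.0]]
force: [11.8, -0.3, -7.0]
opening: 0.244
grasp_force: 30.0
```

apply_moves:
  plan: [0, 0, 0, 0, 0, 0, 0, 0, 0, 0, 0, 0, 0, 0, 0, 0, 0, 0, 0, 0, 0, 0, 0, 0]

```text
time_s: 21.65
position: [0.4727, 0.0219, 0.1512]
tcp_rot: [[-0.999, 0.049, 0.013], [0.048, 0.999, -0.002], [-0.013, -0.001, -1.0]]
force: [11.2, 0.3, -6.8]
opening: 0.251
grasp_force: 30.0
```

apply_moves:
  plan: [0.03, -0.001, 0, 0, 0.03, -0.001, 0, 0, 0.03, -0.001, 0, 0, 0.04, -0.002, 0, 0, 0.06, -0.003, 0, 0, 0.1, -0.005, 0, 0, 0.1, -0.005, 0, 0, 0.1, -0.005, 0, 0, 0, 0, 0, 0]

```text
time_s: 22.78
position: [0.4914, 0.0216, 0.15]
tcp_rot: [[-0.999, 0.048, 0.0], [0.048, 0.999, -0.0], [-0.0, -0.0, -1.0]]
force: [-0.6, 0.1, -2.2]
opening: 0.252
grasp_force: 30.0
```

```bash
python3 -c "
import iron; iron.look('off')
import cv2
a=cv2.imread('pics/scene_off.png')[180:280,180:330];b=cv2.imread('pics/top_off.png')[120:220,190:340]
cv2.imwrite('pics/c_off.png',cv2.vconcat([cv2.resize(x,(450,300),interpolation=cv2.INTER_CUBIC) for x in(a,b)]))"
```

```text
pos [0.4914 0.0216 0.15  ] F [-0.55  0.11 -2.17] yaw -2.76 grip 29.971061130054295 hold [0.4914 0.0216 0.1687] t 22.775
scene rod 119 yaw -3.63 pitch -2.19 at [0.6135 0.0173 0.1692] max [0.6631 0.0272 0.1748]
scene tip 0.68 249 247 [0.6688 0.0197 0.0897]
top rod 97 yaw -1.91 pitch -1.66 at [0.6094 0.0159 0.1691] max [0.6586 0.0213 0.1734]
top tip 0.56 261 164 [0.6483 0.0175 0.0897]
```

View pics/c_off.png

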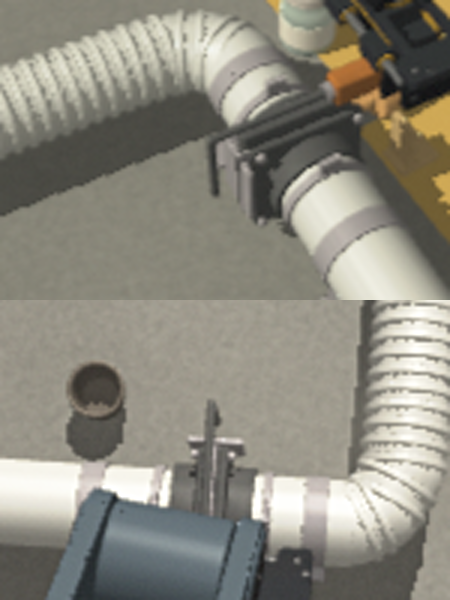

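The hook is clear behind the pull, and the damper sits close to the gate. I'll rise and return to the rest.

apply_moves:
  plan: [0, 0, 0.3, 0, 0, 0, 0.5, 0, 0, 0, 0.5, 0, 0, 0, 0.5, 0, 0, 0, 0.36, 0, 0, 0, 0, 0]

```text
time_s: 23.82
position: [0.4917, 0.0215, 0.2593]
tcp_rot: [[-0.999, 0.048, 0.003], [0.048, 0.999, -0.001], [-0.003, -0.0, -1.0]]
force: [0.3, 0.2, -2.0]
opening: 0.251
grasp_force: 30.0
```

apply_moves:
  plan: [-0.04, -0.4, 0, 0.09, -0.04, -0.8, 0, 0.09, -0.04, -0.8, 0, 0.09, -0.04, -0.8, 0, 0.09, -0.04, -0.8, 0, 0.09, -0.04, -0.8, 0, 0.09, -0.04, -0.8, 0, 0.09, -0.04, -0.8, 0, 0.09, -0.04, -0.8, 0, 0.09, -0.02, -0.8, 0, 0.08, 0, -0.5, 0, 0, 0, 0, 0, 0]

```text
time_s: 25.32
position: [0.4712, -0.3847, 0.2563]
tcp_rot: [[-0.995, -0.104, -0.001], [-0.104, 0.995, 0.001], [0.001, 0.002, -1.0]]
force: [-0.1, 1.0, -2.4]
opening: 0.252
grasp_force: 30.0
```

apply_moves:
  plan: [0, 0, 0, 0, 0, 0, 0, 0]

```text
time_s: 25.58
position: [0.4718, -0.3818, 0.2577]
tcp_rot: [[-0.994, -0.108, -0.001], [-0.108, 0.994, 0.001], [0.001, 0.001, -1.0]]
force: [1.0, 0.6, -2.0]
opening: 0.251
grasp_force: 30.0
```

```bash
python3 - <<'E'
import iron; from h import *
iron.look('back')
for t in ("back","lift"):
    pass
n="scene"; p,d=bot.capture("scene"); P=cloud(n,d)[d>0]
Q=P[(P[:,0]>.63)&(P[:,0]<.70)&(P[:,1]>-.03)&(P[:,1]<.05)&(P[:,2]>.1)&(P[:,2]<.14)]; print("pull",len(Q),np.percentile(Q,[5,50,95],axis=0).round(3))
E
```

```text
pos [ 0.4718 -0.3818  0.2577] F [ 1.04  0.57 -1.98] yaw 6.2 grip 29.971088063903153 hold [ 0.4718 -0.3818  0.2764] t 25.575
scene rod 136 yaw 7.84 pitch -6.39 at [ 0.6113 -0.3637  0.2723] max [ 0.6434 -0.3563  0.2855]
scene tip 0.74 279 250 [0.6442 0.1301 0.1974]
scene tip 0.73 194 130 [ 0.6363 -0.3692  0.1974]
top rod 164 yaw 8.88 pitch -3.24 at [ 0.586  -0.3682  0.2766] max [ 0.641  -0.3587  0.282 ]
top tip 0.51 407 160 [ 0.6418 -0.3571  0.1974]
pull 87 [[ 0.632 -0.011  0.102]
 [ 0.636  0.018  0.121]
 [ 0.638  0.038  0.131]]
```

apply_moves:
  plan: [0, 0, 0, 0, 0, 0, 0, 0, 0, 0, 0, 0]

```text
time_s: 26.3
position: [0.4719, -0.3834, 0.258]
tcp_rot: [[-0.994, -0.107, 0.0], [-0.107, 0.994, -0.0], [-0.0, -0.0, -1.0]]
force: [-0.2, -0.2, -3.0]
opening: 0.25
grasp_force: 30.0
```

```bash
python3 - <<'E'
from h import *
s=bot.read_state(); R=np.array(s["tcp_rot"]); g=np.array(s["position"])-bot.hold_point_z*R[:,2]; print(g.round(4),np.degrees(np.arctan2(R[1,1],R[0,1]))-90)
a=np.radians(6.1); ex=np.array([np.cos(a),np.sin(a)])
for n in("scene","top"):
    p,d=bot.capture(n); cv2.imwrite(f"pics/{n}_b2.png",cv2.cvtColor(p,cv2.COLOR_RGB2BGR)); P=cloud(n,d)[d>0]-g
    X=P[:,:2]@ex; Y=P[:,:2]@[-ex[1],ex[0]]; Z=P[:,2]
    for lo,hi in((-.12,-.095),(-.09,-.06),(.06,.09),(.09,.12),(.12,.155),(.155,.185)):
        m=(X>lo)&(X<hi)&(abs(Y)<.03)&(abs(Z)<.03)
        if m.sum()>3: print(n,lo,m.sum(),"Y",np.median(Y[m]).round(4),"Z med",np.median(Z[m]).round(4),"Zmax",np.percentile(Z[m],90).round(4),"Xmax",X[m].max().round(4),"Xmin",X[m].min().round(4))
    m=(X>.1)&(X<.2)&(abs(Y)<.03)&(Z<-.015)&(Z>-.1)
    if m.sum()>3: print(n,"hook",m.sum(),np.polyfit(Z[m],X[m],1).round(3),"Y slope",np.polyfit(Z[m],Y[m],1).round(3),"zmin",Z[m].min())
a=cv2.imread('pics/scene_lift.png')[40:190,150:300];b=cv2.imread('pics/scene_b2.png')[40:190,150:300]
cv2.imwrite('pics/c_b2.png',cv2.hconcat([cv2.resize(x,(390,390),interpolation=cv2.INTER_CUBIC) for x in(a,b)]))
E
```

```text
[ 0.4719 -0.3834  0.2767] 6.126749330089638
scene -0.12 34 Y 0.0052 Z med 0.0046 Zmax 0.0098 Xmax -0.0994 Xmin -0.116
scene 0.06 27 Y 0.0017 Z med -0.0002 Zmax 0.003 Xmax 0.0889 Xmin 0.0604
scene 0.09 28 Y 0.003 Z med 0.0004 Zmax 0.0028 Xmax 0.1192 Xmin 0.0904
scene 0.12 35 Y 0.0024 Z med -0.0002 Zmax 0.0024 Xmax 0.1544 Xmin 0.1202
scene 0.155 38 Y 0.0031 Z med -0.0077 Zmax 0.0003 Xmax 0.1732 Xmin 0.1555
scene hook 50 [0.024 0.17 ] Y slope [0.021 0.003] zmin -0.08016518645529827
top 0.06 46 Y 0.0018 Z med 0.0004 Zmax 0.0031 Xmax 0.09 Xmin 0.0601
top 0.09 45 Y 0.0022 Z med 0.0002 Zmax 0.0023 Xmax 0.1186 Xmin 0.0901
top 0.12 55 Y 0.0027 Z med 0.0008 Zmax 0.0028 Xmax 0.1546 Xmin 0.1206
top 0.155 33 Y 0.0037 Z med -0.0018 Zmax 0.0014 Xmax 0.1697 Xmin 0.1566
top hook 29 [-0.003  0.165] Y slope [0.007 0.005] zmin -0.07859615193174663
```

View pics/c_b2.png

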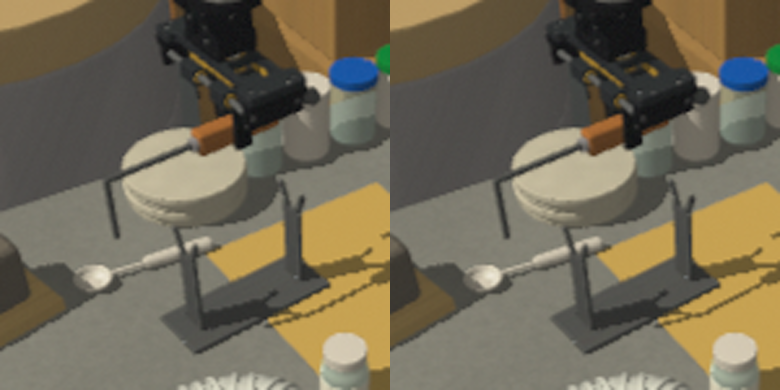

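The two crops (before and after the pull) show the iron sitting essentially unchanged in the fingers, hanging level above the rest. I'll lower it.

apply_moves:
  plan: [0, -0.04, -0.5, 0, 0, 0, -0.7, 0, 0, 0, -0.7, 0, 0, 0, -0.5, 0, 0, 0, -0.26, 0, 0, 0, -0.14, 0, 0, 0, 0, 0, 0, 0, 0, 0]

```text
time_s: 27.4
position: [0.4725, -0.3859, 0.1191]
tcp_rot: [[-0.994, -0.107, 0.001], [-0.107, 0.994, -0.002], [-0.001, -0.002, -1.0]]
force: [-0.2, -0.5, -2.8]
opening: 0.25
grasp_force: 30.0
```

apply_moves:
  plan: [0, 0, -0.06, 0, 0, 0, -0.06, 0, 0, 0, 0, 0]

```text
time_s: 27.78
position: [0.4718, -0.3851, 0.1118]
tcp_rot: [[-0.994, -0.107, -0.0], [-0.107, 0.994, 0.0], [0.0, 0.0, -1.0]]
force: [0.2, -0.4, -2.7]
opening: 0.25
grasp_force: 30.0
```

apply_moves:
  plan: [0, 0, -0.03, 0, 0, 0, -0.03, 0, 0, 0, 0, 0, 0, 0, 0, 0]

```text
time_s: 28.28
position: [0.472, -0.3855, 0.1091]
tcp_rot: [[-0.994, -0.107, 0.0], [-0.107, 0.994, -0.0], [-0.0, -0.0, -1.0]]
force: [0.9, -1.1, -2.4]
opening: 0.25
grasp_force: 30.0
```

apply_moves:
  plan: [0, 0, -0.02, 0, 0, 0, 0, 0, 0, 0, 0, 0]

```text
time_s: 28.65
position: [0.4721, -0.3857, 0.1084]
tcp_rot: [[-0.994, -0.107, 0.0], [-0.107, 0.994, -0.001], [-0.0, -0.001, -1.0]]
force: [-0.9, -1.1, 0.4]
opening: 0.25
grasp_force: 30.0
```

apply_moves:
  plan: [0, 0, -0.01, 0, 0, 0, 0, 0, 0, 0, 0, 0]

```text
time_s: 29.02
position: [0.4721, -0.3858, 0.1081]
tcp_rot: [[-0.994, -0.107, 0.001], [-0.107, 0.994, -0.001], [-0.0, -0.001, -1.0]]
force: [-1.4, -1.6, 4.1]
opening: 0.252
grasp_force: 30.0
```

The iron is seated, so I'll release it.

apply_moves:
  plan: [0, 0, 0, 0, 0, 0, 0, 0, 0, 0, 0, 0, 0, 0, 0, 0, 0, 0, 0, 0, 0, 0, 0, 0, 0, 0, 0, 0, 0, 0, 0, 0]
  grip: -1

```text
time_s: 30.02
position: [0.4719, -0.3854, 0.1076]
tcp_rot: [[-0.994, -0.107, 0.0], [-0.107, 0.994, -0.0], [-0.0, -0.0, -1.0]]
force: [0.4, 0.1, -1.5]
opening: 0.986
grasp_force: 0.0
```

apply_moves:
  plan: [0, 0, 0.2, 0, 0, 0, 0.5, 0, 0, 0, 0.7, 0, 0, 0, 0.8, 0, 0, 0, 0.8, 0, 0, 0, 0.8, 0, -0.8, 0, 0.3, 0, -0.8, 0, 0, 0, 0, 0, 0, 0]

```text
time_s: 31.15
position: [0.3899, -0.385, 0.3138]
tcp_rot: [[-0.995, -0.104, -0.0], [-0.104, 0.995, -0.0], [0.0, -0.0, -1.0]]
force: [0.3, -0.2, -0.0]
opening: 0.999
grasp_force: 0.0
```

```bash
python3 - <<'E'
from h import *
for n in("scene","top"):
    p,d=bot.capture(n); cv2.imwrite(f"pics/{n}_end.png",cv2.cvtColor(p,cv2.COLOR_RGB2BGR)); W=cloud(n,d)
    o=bot.outline_of(n,"iron")
    if o:
        P=W[o[0]["mask"]&(d>0)]; Q=P[(P[:,2]>.11)&(P[:,2]<.15)]; l=cv2.fitLine(Q.astype(np.float32),cv2.DIST_HUBER,0,.001,.001).ravel(); print(n,l.round(3),np.degrees(np.arctan2(l[1],l[0])),Q.min(0).round(3),Q.max(0).round(3))
a=cv2.imread('pics/scene_end.png');b=cv2.imread('pics/top_end.png')
c=[cv2.resize(x,(390,290),interpolation=cv2.INTER_CUBIC) for x in(a,a[80:190,160:308],b,b[155:285,350:525])]
cv2.imwrite('pics/c_end.png',cv2.vconcat([cv2.hconcat(c[:2]),cv2.hconcat(c[2:])]))
E
```

```text
scene [ 0.994  0.103 -0.021  0.487 -0.38   0.131] 5.929866 [ 0.357 -0.406  0.111] [ 0.643 -0.361  0.144]
top [ 0.993  0.103 -0.059  0.496 -0.38   0.135] 5.9351974 [ 0.425 -0.399  0.113] [ 0.64  -0.362  0.145]
```

View pics/c_end.png

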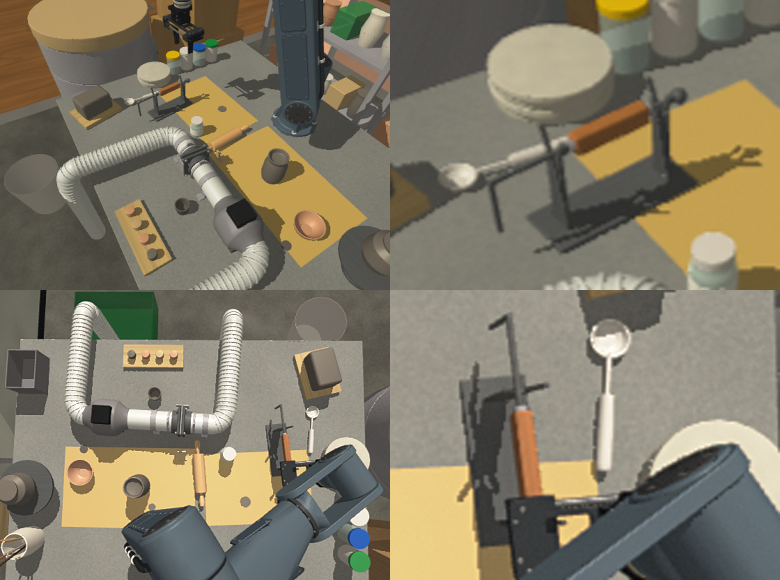

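The iron lies in both notches as it was found, the damper is drawn home and the ware has not moved. I'll hand in.

```bash
python3 -c "
from rig import bot; print(bot.hand_in())"
```

```text
the job is handed in; nothing more can be done
None
```

I drew the damper to its stop, held it there at about 12 N for over a second, laid the iron back in its rest as found, left the ware and tools untouched, and handed the job in at about 31 s.

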